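# Tip a culture dish up to the reading mark, hold it, let it down

## Task

The closed culture dish on the tilting reader is to be read. Press the stage's black tab down until the push catch lets go and the stage springs up a little, then tip the stage up, with the dish riding in its recess, until its black pointer is level with the red index clip on the quadrant, and hold it still there for three seconds. Then ease it back down, without letting it drop, until it rests on its spring again, and take the hand away. Do not touch the dish or the red clip, and leave the timer and the label roll where they are.

Things in the scene. Friction and masses are not known exactly. Their poses are not given: they have to be found in the camera images.
- reader: low light-grey housing of the tilting dish reader, 190 x 156 x 40 mm, fixed. Origin: centre of its underside, on the table. x points level from the hinge to the stage's free edge (roughly away from the robot), y along the hinge to the side with the quadrant: an upright 3 mm aluminium arc plate of 150 mm radius about the hinge axis, 91 mm off the middle, up to 210 mm above the table.
- stage (a joint): angle (rad) of the white stage, a plate 150 x 134 x 10 mm over the housing, hinged along its edge nearest the robot: 0 = level and latched, grows as the far edge rises (stop 1.3). Freed from its catch, a damped spring lifts it to rest at about 0.40; beyond that, weight and spring pull it back (about 6 N at the tab, friction aside), so it stays up only while held.
- hinge_mid (a point): middle of the hinge axis, 52 mm above the table; the axis runs along the reader's y. The stage swings about it.
- tab (a point): middle of the ribbed top of the black tab (60 mm wide, 9 mm thick) on the stage's free edge, 170 mm from the hinge axis, 59 mm above the table when latched. Press here: 4 to 8 N, 3 to 6 mm down (stop at stage angle -0.04) frees the push catch; as the tab is let up, the stage follows and rises about 65 mm here. Once freed, the catch stays open.
- tab_edge (a point): outermost point of the tab's rounded end (10 mm round bar along the hinge), 186 mm from the hinge axis. With the stage sprung up there is free air behind and below it: fingertips pointing down behind the bar, drawn towards the hinge and up, tip the stage further; the bar leans on them.
- pointer (a point): tip of the stage's black pointer, 150 mm from the hinge axis, beside the quadrant. It turns with the stage.
- index_mark (a point): the red index clip's mark, 150 mm from the hinge axis, beside the quadrant: the pointer's tip lies here when the stage is at the reading angle. The clip is a red block 22 x 9 x 10 mm with a black thumb screw on the quadrant.
- index_clip (a joint): angle (rad) at which the red index clip is set on the quadrant, measured as the stage's angle: the reading angle. It differs from run to run; it sits with light friction and is not to be shifted.
- dish: closed clear culture dish with amber-brown filling flecked with small pale colonies, 90 mm diameter, 16 mm high, loose in the stage's round recess (96 mm wide, 5 mm deep). Origin: centre of its underside, z its axis. Its centre is 82 mm from the hinge axis.
- recess (a point): centre of the floor of the stage's round recess, z out of the stage; the dish's origin lies here within about 6 mm while it is seated.
- timer: red and white dial timer, 72 mm wide, 47 mm high, standing loose on the table; leave it alone.
- roll: roll of cream labels, 68 mm wide, 30 mm high, lying loose on the table; leave it alone.

How it is judged:
On the way, in this order (a step that is already met when the one before it is completed fails the run):
1. the tab is pressed down and the catch lets the stage spring up (value of joint stage above 0.2 rad), for 0.2 s.
2. the stage, with the dish in its recess, is held with its pointer at the red clip for 2.5 s (distance between pointer and index_mark below 0.012 m and distance between dish and recess below 0.01 m), for 2.5 s.
At the end, for the whole second after the job is handed in: After the reading, the stage rests by itself on its spring, half open (0.28 to 0.48 rad), with the closed dish lying flat and still in its recess (within 10 mm and 0.1 rad of it) (value of joint stage between 0.28 and 0.48 rad and distance between dish and recess below 0.01 m and angle between the z axis of dish and the z axis of recess, either way round below 0.1 rad and linear speed of dish below 0.03 m/s); the robot touches nothing.
It fails at once if the stage is let drop (velocity of joint stage below -1.5 rad/s).
It fails at once if the robot touches the dish (contact force between any of the arm, the fingers and dish above 0.5 N).
It fails at once if the dish leaves its recess (distance between dish and recess above 0.03 m).
It fails at once if the robot pushes on the red clip (contact force between any of the fingers, the arm and index_clip above 3 N).
It fails at once if the timer or the label roll is pushed away (distance of any of timer, roll from where it was at the start of the episode above 0.03 m).
It also fails if it takes over 58 s, if anything falls off the work surface, if the arm or the gripper's body presses on something with over 40 N, if the wrist force passes 120 N, or if a joint passes its speed limit or range.

## Robot

A 7-joint arm with a two-finger parallel gripper is mounted at the origin on the work surface; the furniture and walls round the work are solid. World frame = base frame: x ahead of the robot, y to its left, z up, the work surface at z = 0. Lengths are in m, angles in rad, forces in N, time in s.
With the tool pointing down it reaches from about 0.425 to 0.925 m from the base axis. Payload 6.8 kg.
Tool frame: the origin (TCP) lies on the centre line of the jaws, within the pads' length; the fingertips stand 25 mm ahead of it and the grasp point (between the pads) lies 6 mm ahead of it; z points along the fingers, y is the line along which they close (so a half turn about z gives the same grasp; the last joint's range is limited). The gripper opens to 85 mm and grips with 20 to 120 N. Pads are 22 mm wide; open, the fingers measure 114 mm over their backs; the gripper's body (76 mm by 85 mm) begins 54 mm behind the grasp point. The pads swing forward as they close: fully open they stand 13 mm farther back than shut.
Start: joints at [-1.371, 0.477, 0.022, 1.555, -0.011, 1.109, -0.083], TCP at [0.204, 0.643, 0.256] pointing down, gripper open.
Joint ranges: [-2.96, 2.96], [-0.34, 2.1], [-1.41, 1.46], [0.24, 2.44], [-1.37, 4.51], [0.17, 1.92], [-2.96, 2.96]. Speed limits (rad/s): [2.39, 2.39, 3.14, 3.14, 3.14, 3.14, 3.14].

## Interface

Orientations are given as a rotation vector (axis times angle).
In Python, from bench import status, imaging, workorder gives the robot as it stands.
- The arm moves only by the tool send_rows, never from a script. Its argument "steps" is a list of rows, each an object of numbers: "dx", "dy", "dz": the shift along the tool's x, y, z in cm; "yaw": the turn about the tool's z in degrees; "gripper": the opening, from 0 (shut) to 1 (fully open). A call has 1 to 5 rows; each row is the pose to reach, as a shift and turn from the pose commanded when the call began, along the tool's axes at that moment; what a row does not reach only later rows make up. A row lasts 1/8 s, in which the tool goes at most 62.5 mm and 10.7 degrees, less where a joint would pass 70% of its speed; a pose out of reach is approached as far as the arm can. A call with a gripper value outside its range is refused whole. The fingers move at their own pace and stop on an object; "force" is the grip in N (left out, the last holds). Time passes only in rows, so rows that repeat a pose let the fingers close. It gives the time, the measured TCP pose, the force, the opening and the grip force at its end, in the units of the state.
- status.get_obs(): the state, without advancing time (a new reading comes with each control period).
- imaging.grab_frame(name): name is "scene" or "top"; returns a dict with "color" (384x512x3 uint8, red, green, blue), "depth" (384x512 float32, m along the optical axis (not along the pixel's ray), 0 where there is no reading), "K" (3x3 intrinsics, pixels), "R" (3x3) and "t" (3): a world point X has camera coordinates R X + t. Camera axes: x right, y down, z forward; pixel columns grow to the right and rows downward; lengths in m; the calibration is good to about 2 mm. A picture is of the moment at which its call begins.
- workorder.hand_in(): hands the job in; it is judged then, once.
The state is a dict: "clock": time; "joints": joint angles; "qvel": joint speeds; "tau": joint torques, N m; "tcp_pos": TCP position; "orientation": TCP orientation; "contact_force": force on the tool from outside, world axes, zero at the start; "moment": the same for the moment, N m; "grip_width": finger opening in m; "gripper_force": force on a finger pad.
Only numpy, scipy, OpenCV 4.12 (cv2) and the standard library are available. Lean on these libraries where they do the work, as an engineer would, in place of code of your own. Each camera call takes 0.05 s, during which the arm holds its last target. There are 200 camera calls.

## Working session

There is one attempt and no reset: what is moved stays moved. The work goes in short steps, Python scripts to look and compute and a tool call to move; the robot and the scene stay as the last step left them, time stands still between calls to the robot, and variables do not carry over. Pictures are saved under pics/ and viewed, at most 10 in all, crops included, and the job is handed in when it is done.

Besides the shell and the picture viewer there is one more tool, called after "Request:" by a JSON object that holds its "method" and its "body". send_rows: Moves the arm, as the interface text tells. Its arguments: {"type":"object","properties":{"steps":{"type":"array"},"force":{"type":"number"}},"required":["steps"]}

```bash
ls; mkdir -p pics; cat > h.py <<'E'
import numpy as np,cv2
from bench import status, imaging, workorder
from scipy.spatial.transform import Rotation as Ro
def grab(n,save=None):
    f=imaging.grab_frame(n)
    if save: cv2.imwrite('pics/'+save,cv2.resize(f['color'][...,::-1],(768,576),interpolation=cv2.INTER_CUBIC))
    return f
def cloud(f):
    d=f['depth'];v,u=np.mgrid[:384,:512];K=f['K']
    c=np.stack([(u-K[0,2])/K[0,0]*d,(v-K[1,2])/K[1,1]*d,d],-1)
    return (c-f['t'])@f['R']
def proj(f,X):
    c=f['R']@np.array(X)+f['t'];p=f['K']@c;return p[:2]/p[2]
def tool():
    o=status.get_obs();return np.array(o['tcp_pos']),Ro.from_rotvec(o['orientation']).as_matrix(),o
E
python3 - <<'E'
from h import *
for n in('scene','top'):
    f=grab(n,n+'1.png');np.savez(n+'1.npz',**f);print(n,-f['R'].T@f['t'],f['R'][2])
p,R,o=tool();print(p,R.round(3),o)
E
```

```text
pics
scene [0.2524045  0.53690715 0.63750344] [ 0.36022669 -0.6717315  -0.64731254]
top [ 0.46400359 -0.02300437  0.90375717] [ 0.11658591 -0.01772997 -0.99302234]
[0.20434868 0.64281998 0.25541392] [[-0.953  0.303 -0.   ]
 [ 0.303  0.953 -0.002]
 [-0.    -0.002 -1.   ]] {'clock': 0.1, 'joints': array([-1.37109777,  0.47774363,  0.02233241,  1.55633177, -0.01152016,
        1.10928644, -0.08309302]), 'qvel': array([ 0.00168093, -0.00064143, -0.0003878 , -0.00307496, -0.0006153 ,
       -0.00047033,  0.00022427]), 'tau': array([ 3.80543250e-03, -5.97761178e+01,  1.61314141e+00, -2.81956244e+01,
        1.27849920e-02,  4.98096037e-03, -2.61325476e-05]), 'tcp_pos': array([0.20434868, 0.64281998, 0.25541392]), 'orientation': array([-4.81516151e-01, -3.10431393e+00,  2.56679984e-03]), 'contact_force': array([ 0.38830929, -0.39490884,  0.34607412]), 'moment': array([ 0.02995276, -0.03270341,  0.00746157]), 'gripper_force': 0.0, 'grip_width': 0.08522092612550908}
```

View pics/scene1.png

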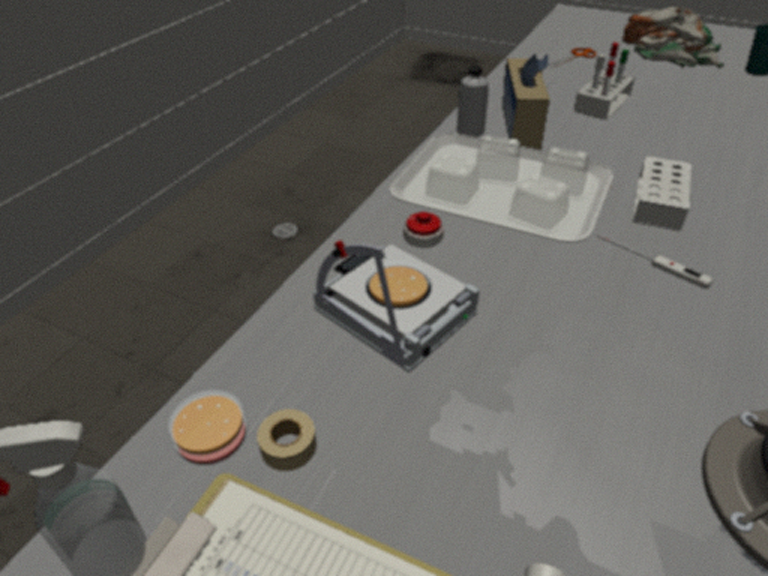

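View pics/top1.png

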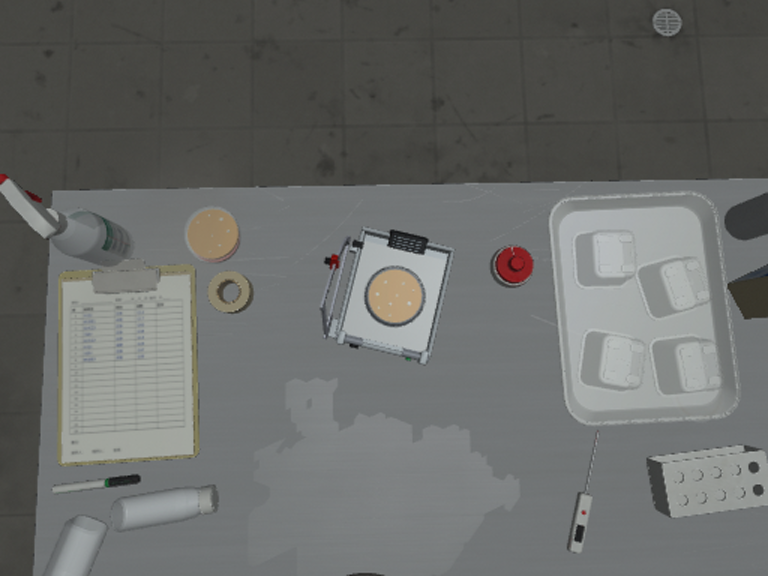

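The top view shows the tab at about (407,242), the dish at (397,296), the red clip at (333,260) and the timer at (513,265). The roll is at (230,291). The scene view shows the clip on top of the arc at (341,248).

```bash
cat > m.py <<'E'
from h import *
S={n:dict(np.load(n+'1.npz')) for n in('scene','top')}
t=S['top'];C=cloud(t)
def ray(f,u,v):
    d=f['R'].T@np.linalg.inv(f['K'])@[u,v,1];return -f['R'].T@f['t'],d/np.linalg.norm(d)
def onz(f,u,v,z):
    o,d=ray(f,u,v);return o+d*(z-o[2])/d[2]
def blob(m,box):
    k=np.zeros_like(m);x0,y0,x1,y1=box;k[y0:y1,x0:x1]=m[y0:y1,x0:x1]
    n,l,s,c=cv2.connectedComponentsWithStats(k.astype('uint8'))
    i=1+np.argmax(s[1:,4]);return c[i],s[i],l==i
h=cv2.cvtColor(t['color'],cv2.COLOR_RGB2HSV)
dark=h[...,2]<60
orange=(h[...,0]<22)&(h[...,1]>80)&(h[...,2]>120)
c,s,l=blob(orange,(230,165,300,225));print('dish',c,s,onz(t,*c,.07));dish=onz(t,*c,.07)
c,s,l=blob(dark,(255,150,290,172));print('tab',c,s,onz(t,*c,.059),np.median(C[l],0));tab=onz(t,*c,.059)
rect=cv2.minAreaRect(np.argwhere(l)[:,::-1].astype('float32'));print(rect)
a=tab-dish;print('axis deg',np.degrees(np.arctan2(a[1],a[0])),np.linalg.norm(a[:2]))
def red(f):
    hh=cv2.cvtColor(f['color'],cv2.COLOR_RGB2HSV);return ((hh[...,0]<8)|(hh[...,0]>172))&(hh[...,1]>140)&(hh[...,2]>60)
c1,s1,l1=blob(red(t),(210,165,232,185));c2,s2,_=blob(red(S['scene']),(215,155,235,175))
print('clip',c1,s1,c2,s2,C[l1].mean(0),C[l1].max(0))
o1,d1=ray(t,*c1);o2,d2=ray(S['scene'],*c2)
A=np.stack([d1,-d2],1);k=np.linalg.lstsq(A,o2-o1,rcond=None)[0]
clip=(o1+k[0]*d1+o2+k[1]*d2)/2;print('clip tri',clip,np.linalg.norm(o1+k[0]*d1-o2-k[1]*d2))
# stage plane white pixels orientation
w=(h[...,1]<40)&(h[...,2]>190)
c,s,l=blob(w,(215,145,310,250));r=cv2.minAreaRect(np.array([onz(t,u,v,.057)[:2] for v,u in np.argwhere(l)],'float32'));print('stage',r)
m=dark[150:172,225:255];print('ptr px',np.argwhere(m)[:,::-1].mean(0)+[225,150])
for nm,(u,v) in dict(timer=(342,177),roll=(153,194)).items(): print(nm,C[v,u])
E
python3 m.py
```

```text
dish [262.01928021 196.82005141] [246 180  34  35 778] [ 0.54898169 -0.05536107  0.07      ]
tab [271.16591928 160.44394619] [258 153  27  16 223] [ 0.63684655 -0.07975858  0.059     ] [ 0.63720868 -0.07946906  0.06011047]
((271.1470642089844, 160.91177368164062), (24.98116683959961, 11.399173736572266), 14.03624439239502)
axis deg -15.518424769437365 0.09118920976806294
clip [222.55555556 173.69444444] [220 170   6   9  36] [227.28571429 164.85714286] [224 161   7  10  28] [0.5866524  0.02792368 0.17960037] [0.5942266  0.03374813 0.18661843]
clip tri [0.58687424 0.02797164 0.17419044] 0.0015565900583629048
stage ((0.538727879524231, -0.07914388179779053), (0.002367759821936488, 0.0), 178.40367126464844)
ptr px [236.97142857 162.14285714]
timer [ 0.59532407 -0.25034693  0.04762164]
roll [ 5.68916306e-01  2.15709813e-01 -4.09630496e-04]
```

```bash
cat >> m.py <<'E'
print('----')
reg=np.zeros((384,512),bool);reg[140:255,205:315]=1
for lo,hi in((.05,.063),(.033,.063)):
    m=reg&(C[...,2]>lo)&(C[...,2]<hi)
    m=cv2.morphologyEx(m.astype('uint8'),cv2.MORPH_OPEN,np.ones((9,9)))>0
    print(lo,cv2.minAreaRect(C[m][:,:2].astype('float32')))
c,s,l=blob(dark,(255,150,290,172))
print('tab',cv2.minAreaRect(np.array([onz(t,u,v,.059)[:2] for v,u in np.argwhere(l)],'float32')))
for deg in(-12,-14,-15.5):
    x=np.array([np.cos(np.radians(deg)),np.sin(np.radians(deg)),0]);hm=tab-.17*x;hm[2]=.052
    y=np.array([-x[1],x[0],0]);r=clip-hm
    print(deg,hm,'clip loc',r@x,r@y,r[2],'ang',np.arctan2(r[2],r@x),np.hypot(r@x,r[2]),'dish',(dish-hm)@x,(dish-hm)@y)
    q=onz(t,236.97,162.14,.055)-hm;print('ptr',q@x,q@y)
E
python3 m.py|sed -n '/----/,$p'
```

```text
----
0.05 ((0.5469211935997009, -0.056853391230106354), (0.13386951386928558, 0.1443689614534378), 74.95830535888672)
0.033 ((0.5467395782470703, -0.0568045973777771), (0.13386951386928558, 0.14474502205848694), 74.95830535888672)
tab ((0.6357433795928955, -0.07967259734869003), (0.05963544920086861, 0.02768290974199772), 74.6385269165039)
-12 [ 0.47056145 -0.04441359  0.052     ] clip loc 0.09872133374761877 0.09498622626291585 0.12219044289462683 ang 0.8912386428486958 0.15708725623580608 dish 0.07898267138199482 0.0055962370719831265
ptr 0.15130276409893118 0.07954132053307178
-14 [ 0.47189627 -0.03863186  0.052     ] clip loc 0.09544978329496895 0.09244077364248476 0.12219044289462683 ang 0.9076517818535386 0.15505213789510158 dish 0.07884281082214287 0.0024163690355896127
ptr 0.14853820189620318 0.07884034198706233
-15.5 [ 0.47302937 -0.03432805  0.052     ] clip loc 0.09305551243912148 0.090457599329089 0.12219044289462683 ang 0.9199369541865167 0.1535898197475749 dish 0.0788107949468352 2.932397727152189e-05
ptr 0.14648175676162264 0.07825152099138777
```

```bash
cat >> h.py <<'E'
HM=np.array([.4728,-.0352,.052]);a=np.radians(-15.2)
X=np.array([np.cos(a),np.sin(a),0]);Y=np.array([-X[1],X[0],0]);Z=np.array([0,0,1.])
def go(x,z,y=0):  # TCP target: local x from hinge, world z
    p,R,o=tool();T=HM+X*x+Y*y;T[2]=z
    yaw=np.degrees(np.arctan2(*(R.T@-X)[[1,0]]))
    print('tcp loc',((p-HM)@X).round(4),((p-HM)@Y).round(4),p[2].round(4),'F',o['contact_force'].round(1),'t',o['clock'])
    print('d cm',(R.T@(T-p)*100).round(2),'yaw',yaw.round(2))
E
python3 -c "
from h import *
go(.17,.30)"
```

```text
tcp loc -0.4368 0.5839 0.2554 F [ 0.4 -0.4  0.3] t 0.1
d cm [-63.11 -55.77  -4.36] yaw -2.43
```

Request:
{"method": "send_rows", "body": {"steps": [{"dz": -4.4,"gripper": 0},{"dx": -63.1,"dy": -55.8,"dz": -4.4,"yaw": -2.4,"gripper": 0},{"dx": -63.1,"dy": -55.8,"dz": -4.4,"yaw": -2.4,"gripper": 0},{"dx": -63.1,"dy": -55.8,"dz": -4.4,"yaw": -2.4,"gripper": 0},{"dx": -63.1,"dy": -55.8,"dz": -4.4,"yaw": -2.4,"gripper": 0}]}}

```text
validation failed for argument at $.st...
```

```bash
python3 -c "
from h import *
go(.17,.30)"
```

```text
tcp loc -0.4368 0.5839 0.2554 F [ 0.4 -0.4  0.3] t 0.1
d cm [-63.11 -55.77  -4.36] yaw -2.43
```

Request:
{"method": "send_rows", "body": {"steps": [{"dx": 0,"dy": 0,"dz": -4.4,"yaw": 0,"gripper": 0},{"dx": -5,"dy": -4.4,"dz": -4.4,"yaw": -2.4,"gripper": 0},{"dx": -10,"dy": -8.8,"dz": -4.4,"yaw": -2.4,"gripper": 0},{"dx": -14,"dy": -12.4,"dz": -4.4,"yaw": -2.4,"gripper": 0},{"dx": -18,"dy": -15.9,"dz": -4.4,"yaw": -2.4,"gripper": 0}]}}

```text
clock: 0.72
tcp_pos: [0.329, 0.4346, 0.3]
orientation: [0.418, 3.114, -0.001]
contact_force: [0.6, 0.6, -0.0]
grip_width: 0.0001
gripper_force: 0.0
```

```bash
python3 -c "
from h import *
go(.17,.30)"
```

```text
tcp loc -0.262 0.4157 0.3 F [ 0.6  0.6 -0. ] t 0.725
d cm [-4.328e+01 -4.149e+01  4.000e-02] yaw -0.11
```

Request:
{"method": "send_rows", "body": {"steps": [{"dx": -6.3,"dy": -6.0,"dz": 0,"yaw": 0,"gripper": 0},{"dx": -10.5,"dy": -10.1,"dz": 0,"yaw": 0,"gripper": 0},{"dx": -14.8,"dy": -14.2,"dz": 0,"yaw": 0,"gripper": 0},{"dx": -19,"dy": -18.2,"dz": 0,"yaw": 0,"gripper": 0},{"dx": -23,"dy": -22,"dz": 0,"yaw": 0,"gripper": 0}]}}

```text
clock: 1.35
tcp_pos: [0.4895, 0.1676, 0.3002]
orientation: [-0.416, -3.114, -0.0]
contact_force: [1.2, 0.0, 0.0]
grip_width: -0.0
gripper_force: 0.0
```

```bash
python3 -c "
from h import *
go(.17,.30)"
```

```text
tcp loc -0.0371 0.2001 0.3002 F [1.2 0.  0. ] t 1.35
d cm [-2.071e+01 -2.000e+01  2.000e-02] yaw -0.02
```

Request:
{"method": "send_rows", "body": {"steps": [{"dx": -6.3,"dy": -6.0,"dz": 0,"yaw": 0,"gripper": 0},{"dx": -10.5,"dy": -10.1,"dz": 0,"yaw": 0,"gripper": 0},{"dx": -14.8,"dy": -14.2,"dz": 0,"yaw": 0,"gripper": 0},{"dx": -19,"dy": -18.2,"dz": 0,"yaw": 0,"gripper": 0},{"dx": -20.7,"dy": -20,"dz": 0,"yaw": 0,"gripper": 0}]}}

```text
clock: 1.98
tcp_pos: [0.6367, -0.0815, 0.2998]
orientation: [-0.421, -3.113, 0.002]
contact_force: [-0.3, 0.9, -0.5]
grip_width: 0.0001
gripper_force: 0.0
```

```bash
python3 -c "
from h import *
go(.17,.10)"
```

```text
tcp loc 0.1703 -0.0017 0.2998 F [-0.3  0.9 -0.5] t 1.975
d cm [ 0.03  0.2  19.98] yaw -0.21
```

Request:
{"method": "send_rows", "body": {"steps": [{"dx": 0,"dy": 0.2,"dz": 6,"yaw": 0,"gripper": 0},{"dx": 0,"dy": 0.2,"dz": 12,"yaw": 0,"gripper": 0},{"dx": 0,"dy": 0.2,"dz": 17,"yaw": 0,"gripper": 0},{"dx": 0,"dy": 0.2,"dz": 20,"yaw": 0,"gripper": 0},{"dx": 0,"dy": 0.2,"dz": 20.5,"yaw": 0,"gripper": 0}]}}

```text
clock: 2.6
tcp_pos: [0.6348, -0.0757, 0.0927]
orientation: [-0.416, -3.109, 0.001]
contact_force: [-0.6, 1.2, -0.1]
grip_width: 0.0005
gripper_force: 0.0
```

```bash
python3 -c "
from h import *
grab('top','t2.png')
go(.17,.08)"
```

```text
tcp loc 0.1679 0.0035 0.0938 F [ 0.2  0.  -0.4] t 2.65
d cm [-0.21 -0.35  1.38] yaw -0.04
```

View pics/t2.png

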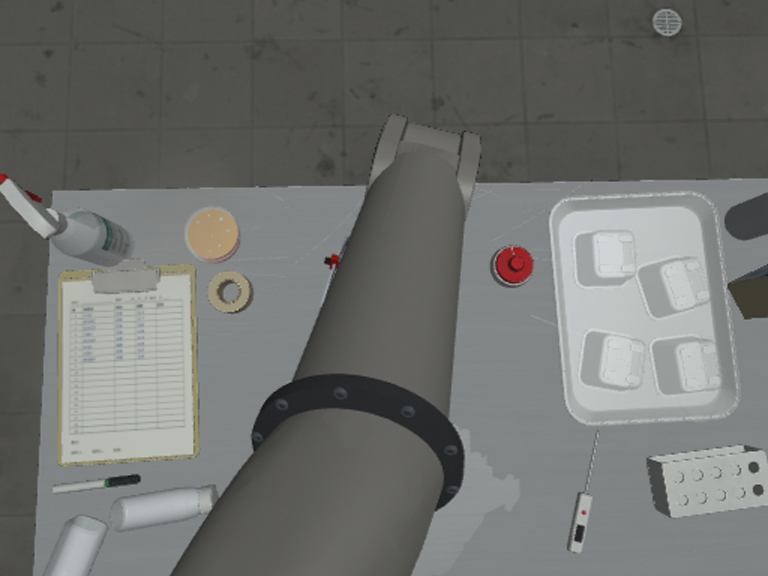

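The arm hides the reader in the top view, so I'll use the scene camera and the force reading from here. Next is the press.

Request:
{"method": "send_rows", "body": {"steps": [{"dx": -0.2,"dy": -0.3,"dz": 0.5,"yaw": 0,"gripper": 0},{"dx": -0.2,"dy": -0.3,"dz": 0.9,"yaw": 0,"gripper": 0},{"dx": -0.2,"dy": -0.3,"dz": 1.1,"yaw": 0,"gripper": 0},{"dx": -0.2,"dy": -0.3,"dz": 1.2,"yaw": 0,"gripper": 0},{"dx": -0.2,"dy": -0.3,"dz": 1.2,"yaw": 0,"gripper": 0}]}}

```text
clock: 3.28
tcp_pos: [0.6381, -0.0794, 0.0839]
orientation: [0.416, 3.113, 0.0]
contact_force: [-0.9, 0.2, 5.7]
grip_width: -0.0001
gripper_force: 2.0
```

```bash
python3 -c "
from h import *
go(.17,.08)"
```

```text
tcp loc 0.1712 0.0007 0.0839 F [-0.9  0.2  5.7] t 3.275
d cm [ 0.12 -0.07  0.39] yaw -0.03
```

Request:
{"method": "send_rows", "body": {"steps": [{"dx": 0,"dy": 0,"dz": 0.2,"yaw": 0,"gripper": 0},{"dx": 0,"dy": 0,"dz": 0.4,"yaw": 0,"gripper": 0},{"dx": 0,"dy": 0,"dz": 0.5,"yaw": 0,"gripper": 0},{"dx": 0,"dy": 0,"dz": 0.5,"yaw": 0,"gripper": 0}]}}

```text
clock: 3.78
tcp_pos: [0.6383, -0.0795, 0.0784]
orientation: [0.416, 3.113, 0.0]
contact_force: [0.7, -1.0, 5.2]
grip_width: -0.0003
gripper_force: 2.6
```

```bash
python3 -c "
from h import *
go(.17,.15)"
```

```text
tcp loc 0.1713 0.0007 0.0784 F [ 0.7 -1.   5.2] t 3.775
d cm [ 0.12 -0.07 -7.16] yaw -0.04
```

Request:
{"method": "send_rows", "body": {"steps": [{"dx": 0,"dy": 0,"dz": -1,"yaw": 0,"gripper": 0},{"dx": 0,"dy": 0,"dz": -3,"yaw": 0,"gripper": 0},{"dx": 0,"dy": 0,"dz": -5.5,"yaw": 0,"gripper": 0},{"dx": 0,"dy": 0,"dz": -8,"yaw": 0,"gripper": 0},{"dx": 0,"dy": 0,"dz": -10.5,"yaw": 0,"gripper": 0}]}}

```text
clock: 4.4
tcp_pos: [0.6372, -0.0794, 0.1848]
orientation: [-0.417, -3.113, -0.0]
contact_force: [1.1, 0.3, 0.2]
grip_width: -0.0001
gripper_force: 0.0
```

```bash
python3 -c "
from h import *
go(.215,.183);grab('scene','s3.png')"
```

```text
tcp loc 0.1702 0.0005 0.1848 F [1.1 0.3 0.2] t 4.4
d cm [-4.48 -0.05  0.18] yaw -0.04
```

View pics/s3.png

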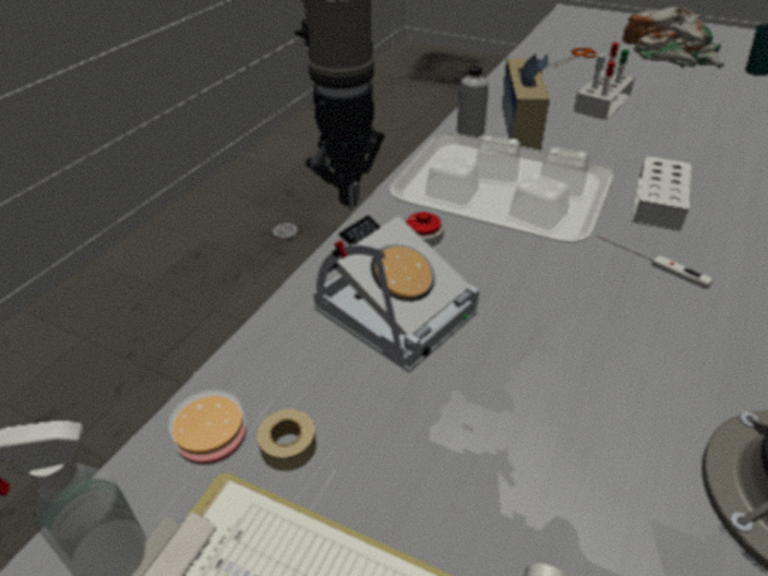

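The stage has sprung up, with the tab at about (360,230) and the dish still seated at (405,272). Next I go out behind the bar and down.

Request:
{"method": "send_rows", "body": {"steps": [{"dx": -3,"dy": 0,"dz": 0,"yaw": 0,"gripper": 0},{"dx": -4.5,"dy": 0,"dz": 0,"yaw": 0,"gripper": 0},{"dx": -4.5,"dy": 0,"dz": 2,"yaw": 0,"gripper": 0},{"dx": -4.5,"dy": 0,"dz": 5,"yaw": 0,"gripper": 0},{"dx": -4.5,"dy": 0,"dz": 6,"yaw": 0,"gripper": 0}]}}

```text
clock: 5.08
tcp_pos: [0.6784, -0.0906, 0.1201]
orientation: [-0.416, -3.108, 0.0]
contact_force: [-1.0, 0.2, 0.2]
grip_width: -0.0001
gripper_force: 0.0
```

```bash
python3 -c "
from h import *
go(.185,.125)"
```

```text
tcp loc 0.2129 0.0005 0.1201 F [-1.   0.2  0.2] t 5.075
d cm [ 2.8  -0.05 -0.48] yaw -0.03
```

Request:
{"method": "send_rows", "body": {"steps": [{"dx": 1.5,"dy": 0,"dz": -0.5,"yaw": 0,"gripper": 0},{"dx": 2.6,"dy": 0,"dz": -0.7,"yaw": 0,"gripper": 0},{"dx": 3.2,"dy": 0,"dz": -1.2,"yaw": 0,"gripper": 0},{"dx": 3.7,"dy": 0,"dz": -2.2,"yaw": 0,"gripper": 0},{"dx": 4.2,"dy": 0,"dz": -3.1,"yaw": 0,"gripper": 0}]}}

```text
clock: 5.7
tcp_pos: [0.6412, -0.0802, 0.1558]
orientation: [0.416, 3.112, 0.0]
contact_force: [1.2, -1.0, -0.2]
grip_width: 0.0004
gripper_force: 0.8
```

```bash
python3 -c "
from h import *
go(.1654,.159)
grab('scene','s4.png')"
```

```text
tcp loc 0.1743 0.0007 0.1558 F [ 1.2 -1.  -0.2] t 5.7
d cm [ 0.89 -0.07 -0.33] yaw -0.03
```

View pics/s4.png

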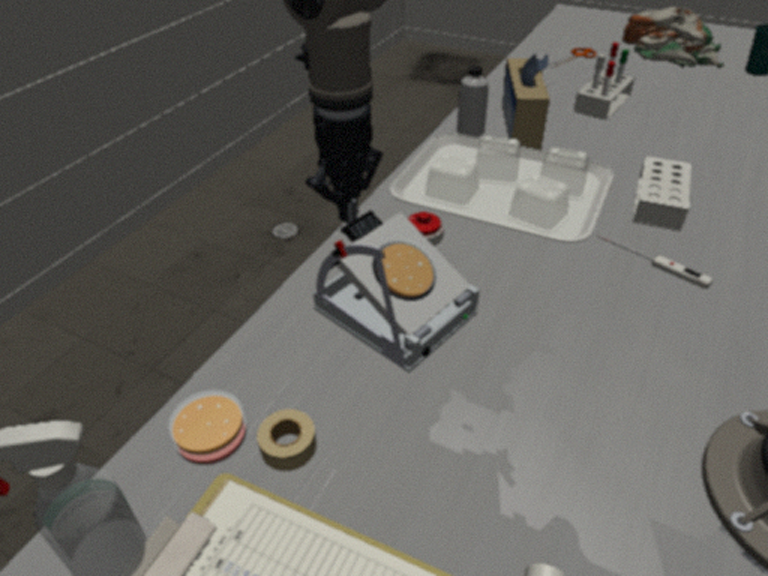

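The stage is at about 0.45 and the fingertips are just touching the bar, slightly high. I'll lower them a bit, add an angle measurement and continue.

```bash
cat >> h.py <<'E'
def angle():
    f=grab('scene');C=cloud(f)-HM;L=np.stack([C@X,C@Y,C@Z],-1)
    L=L[...,:]; h=cv2.cvtColor(f['color'],cv2.COLOR_RGB2HSV)
    r=np.hypot(L[...,0],L[...,2]);th=np.arctan2(L[...,2],L[...,0])
    m=(f['depth']>0)&(r>.1)&(r<.145)&(np.abs(L[...,1])<.06)&(th>.1)&(th<1.3)&(h[...,1]<60)&(h[...,2]>110)
    off=np.arcsin(.005/r[m]);q=th[m]-off
    hist,e=np.histogram(q,np.arange(.1,1.3,.02));i=np.argmax(hist);s=q[abs(q-e[i]-.01)<.05]
    hh=h;red=((hh[...,0]<8)|(hh[...,0]>172))&(hh[...,1]>140)&(f['depth']>0)&(abs(L[...,1]-.09)<.03)&(r<.2)&(r>.11)
    print('stage',np.median(s).round(3),len(s),'clip',np.median(th[red]).round(3),red.sum())
E
python3 -c "
from h import *
angle();go(.172,.135)"
```

```text
stage 0.498 514 clip 0.954 42
tcp loc 0.1746 0.0007 0.1562 F [ 1.8 -0.2  0.3] t 5.8
d cm [ 0.27 -0.07  2.12] yaw -0.04
```

Request:
{"method": "send_rows", "body": {"steps": [{"dx": 0.1,"dy": 0,"dz": 1.0,"yaw": 0,"gripper": 0},{"dx": 0.4,"dy": 0,"dz": 1.4,"yaw": 0,"gripper": 0},{"dx": 0.9,"dy": 0,"dz": 0.8,"yaw": 0,"gripper": 0},{"dx": 1.4,"dy": 0,"dz": 0.1,"yaw": 0,"gripper": 0},{"dx": 2.0,"dy": 0,"dz": -0.7,"yaw": 0,"gripper": 0}]}}

```text
clock: 6.42
tcp_pos: [0.6338, -0.0782, 0.1682]
orientation: [0.414, 3.084, -0.003]
contact_force: [23.8, -6.8, 13.5]
grip_width: -0.0002
gripper_force: 12.5
```

```bash
python3 -c "
from h import *
angle();go(.142,.177)"
```

```text
stage 0.571 520 clip 0.953 43
tcp loc 0.1661 0.0007 0.1692 F [20.3 -6.9 12.8] t 6.475
d cm [ 2.39 -0.07 -0.85] yaw -0.1
```

Friction loaded the arm because the fingers went down against the bar. I'll ease back out, reseat deeper and then rise with the bar.

Request:
{"method": "send_rows", "body": {"steps": [{"dx": -0.8,"dy": 0,"dz": 0,"yaw": 0,"gripper": 0},{"dx": -1.6,"dy": 0,"dz": 0.4,"yaw": 0,"gripper": 0},{"dx": -2.3,"dy": 0,"dz": 1.0,"yaw": 0,"gripper": 0},{"dx": -3.2,"dy": 0,"dz": 1.8,"yaw": 0,"gripper": 0},{"dx": -4.5,"dy": 0,"dz": 3,"yaw": 0,"gripper": 0}]}}

```text
clock: 7.1
tcp_pos: [0.6646, -0.0867, 0.1299]
orientation: [-0.416, -3.112, -0.0]
contact_force: [0.3, -0.7, -0.2]
grip_width: 0.0001
gripper_force: 0.0
```

Request:
{"method": "send_rows", "body": {"steps": [{"dx": 0,"dy": 0,"dz": 1,"yaw": 0,"gripper": 0},{"dx": 0,"dy": 0,"dz": 2.4,"yaw": 0,"gripper": 0},{"dx": 0,"dy": 0,"dz": 2.4,"yaw": 0,"gripper": 0}]}}

```text
clock: 7.48
tcp_pos: [0.6634, -0.0865, 0.1055]
orientation: [-0.416, -3.111, 0.0]
contact_force: [-0.4, -0.7, 0.0]
grip_width: 0.0001
gripper_force: 0.0
```

```bash
python3 -c "
from h import *
angle();go(.184,.113)"
```

```text
stage 0.434 524 clip 0.952 44
tcp loc 0.198 0.0005 0.1065 F [-0.4  0.6  0.6] t 7.525
d cm [ 1.41 -0.05 -0.65] yaw -0.04
```

Request:
{"method": "send_rows", "body": {"steps": [{"dx": 1.3,"dy": 0,"dz": 0,"yaw": 0,"gripper": 0},{"dx": 1.8,"dy": 0,"dz": -0.7,"yaw": 0,"gripper": 0},{"dx": 2.3,"dy": 0,"dz": -1.7,"yaw": 0,"gripper": 0},{"dx": 2.8,"dy": 0,"dz": -2.6,"yaw": 0,"gripper": 0},{"dx": 3.3,"dy": 0,"dz": -3.4,"yaw": 0,"gripper": 0}]}}

```text
clock: 8.15
tcp_pos: [0.6335, -0.0782, 0.1426]
orientation: [0.416, 3.112, 0.0]
contact_force: [2.6, -0.7, -0.6]
grip_width: -0.0003
gripper_force: 1.4
```

```bash
python3 -c "
from h import *
angle();go(.154,.152)"
```

```text
stage 0.589 531 clip 0.953 42
tcp loc 0.1662 0.0007 0.1434 F [ 1.4 -0.2  0.1] t 8.2
d cm [ 1.21 -0.07 -0.86] yaw -0.04
```

Request:
{"method": "send_rows", "body": {"steps": [{"dx": 0.4,"dy": 0,"dz": -0.7,"yaw": 0,"gripper": 0},{"dx": 0.8,"dy": 0,"dz": -1.3,"yaw": 0,"gripper": 0},{"dx": 1.2,"dy": 0,"dz": -1.9,"yaw": 0,"gripper": 0},{"dx": 1.7,"dy": 0,"dz": -2.5,"yaw": 0,"gripper": 0},{"dx": 2.1,"dy": 0,"dz": -3.1,"yaw": 0,"gripper": 0}]}}

```text
clock: 8.82
tcp_pos: [0.6119, -0.0724, 0.1723]
orientation: [-0.416, -3.113, 0.0]
contact_force: [3.0, 0.2, -1.6]
grip_width: 0.0
gripper_force: 1.4
```

```bash
python3 -c "
from h import *
angle();go(.13,.182);f=grab('scene');i=f['color'][130:240,190:330,::-1];cv2.imwrite('pics/c5.png',cv2.resize(i,None,fx=5,fy=5,interpolation=cv2.INTER_CUBIC))"
```

```text
stage 0.79 518 clip 0.949 41
tcp loc 0.1438 0.0006 0.173 F [ 1.8 -0.7 -2.6] t 8.875
d cm [ 1.38 -0.06 -0.9 ] yaw -0.04
```

View pics/c5.png

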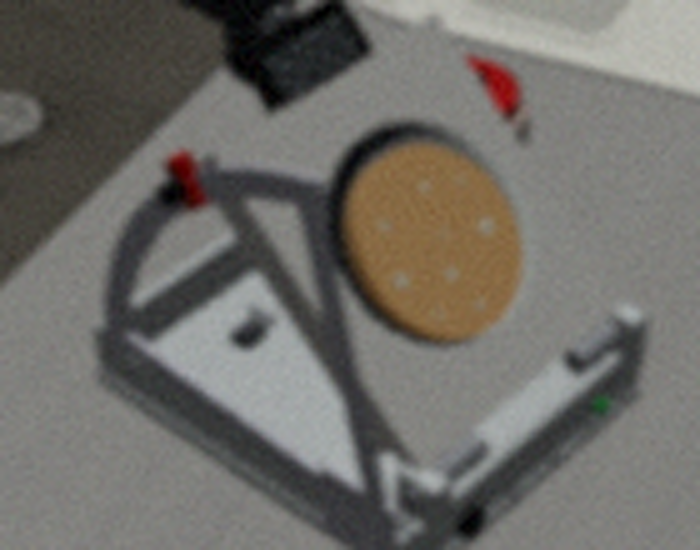

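The crop shows the clip at about (187,178) and the tip of a black pointer near (210,165), just short of it. I'll project the model to check.

```bash
python3 -c "
from h import *
f=grab('scene')
for y in(.079,.091):
  for r in(.13,.15,.16):
    print(y,r,[(th,((proj(f,HM+X*r*np.cos(th)+Y*y+Z*r*np.sin(th))-[190,130])*5).round(0).tolist()) for th in(.75,.8,.85,.9,.95)])
h=cv2.cvtColor(f['color'],cv2.COLOR_RGB2HSV);g=f['color'][155:180,215:245];print(h[158:176,220:242,2])"
```

```text
0.079 0.13 [(0.75, [209.0, 227.0]), (0.8, [216.0, 223.0]), (0.85, [224.0, 219.0]), (0.9, [233.0, 216.0]), (0.95, [242.0, 213.0])]
0.079 0.15 [(0.75, [180.0, 184.0]), (0.8, [189.0, 178.0]), (0.85, [198.0, 174.0]), (0.9, [208.0, 170.0]), (0.95, [219.0, 167.0])]
0.079 0.16 [(0.75, [166.0, 162.0]), (0.8, [175.0, 156.0]), (0.85, [185.0, 151.0]), (0.9, [195.0, 147.0]), (0.95, [207.0, 143.0])]
0.091 0.13 [(0.75, [186.0, 241.0]), (0.8, [194.0, 237.0]), (0.85, [202.0, 233.0]), (0.9, [211.0, 230.0]), (0.95, [220.0, 228.0])]
0.091 0.15 [(0.75, [158.0, 198.0]), (0.8, [166.0, 193.0]), (0.85, [176.0, 188.0]), (0.9, [185.0, 184.0]), (0.95, [196.0, 181.0])]
0.091 0.16 [(0.75, [144.0, 176.0]), (0.8, [153.0, 170.0]), (0.85, [162.0, 165.0]), (0.9, [173.0, 161.0]), (0.95, [184.0, 158.0])]
[[120 131 124 128 129 127 133 127 128 127 133 133 128 132 132 135 131 127
  139 135 134 134]
 [127 126 132 128 125 127 128 125 123 129 135 127 129 133 129 132 134 131
  137 131 126 132]
 [130 131 130 128 129 133 125 117 125 121 124 119 119 121 126 136 130 133
  135 131 132 132]
 [133 134 126 120 123 121 111 108 111 114
[... 654 characters left out ...]
3  66  60  61  54  60  57  56
   62  59  63  66]
 [ 80  47  24   0  13  13  20  45  70  80  85  73  62  62  61  60  59  65
   73  77  89  90]
 [ 65  48  34  20  23  26  38  50  60  72  83  90  86  68  63  67  66  62
   73  98 115 113]
 [ 57  53  48  36  42  44  56  64  75  84 101 112 105  95  75  59  65  66
   79 101 120 132]
 [ 65  64  55  56  60  69  85  94 101 106 118 126 125 106  85  69  63  63
   70  87 108 129]
 [ 55  52  59  62  79  98 105 114 123 122 129 131 127 123  99  77  65  68
   60  72  91 115]
 [ 64  60  67  81 104 115 127 132 134 133 133 136 132 127 116  94  72  63
   64  68  80 105]
 [ 64  64  87 106 121 131 132 132 127 127 130 130 126 133 121 113  90  69
   63  64  72  85]]
```

```bash
python3 - <<'E'
from h import *
f=dict(np.load('scene1.npz'));C=cloud(f)-HM;L=np.stack([C@X,C@Y,C@Z],-1)
h=cv2.cvtColor(f['color'],cv2.COLOR_RGB2HSV)
m=(f['depth']>0)&(L[...,0]>.02)&(L[...,0]<.145)&(abs(L[...,1])<.06)&(h[...,1]<60)&(h[...,2]>110)&(L[...,2]<.03)&(L[...,2]>-.02)
for a,b in((.02,.05),(.05,.1),(.1,.145)):
    k=m&(L[...,0]>a)&(L[...,0]<b);print(a,np.median(L[k][:,2]),k.sum())
go(.1285,.188)
for n in ('scene','top'):
    f=grab(n);h=cv2.cvtColor(f['color'],cv2.COLOR_RGB2HSV)
    g=dict(np.load(n+'1.npz'));hh=cv2.cvtColor(g['color'],cv2.COLOR_RGB2HSV)
    # clip outline
    red=((hh[...,0]<8)|(hh[...,0]>172))&(hh[...,1]>140)
    b=(215,155,235,175) if n=='scene' else (208,165,232,185)
    s=red[b[1]:b[3],b[0]:b[2]];print(n);print('\n'.join(''.join('#' if q else ('x' if v<45 else '.') for q,v in zip(r,w)) for r,w in zip(s,hh[b[1]:b[3],b[0]:b[2],2])))
    for th in(.85,.9,.95):
        print(th,[(proj(g,HM+X*r*np.cos(th)+Y*y+Z*r*np.sin(th))-b[:2]).round(1).tolist() for r in(.145,.167) for y in (.086,.095)])
E
```

```text
0.02 0.006826951585275482 370
0.05 0.0073587662268924485 222
0.1 0.007438964384447716 459
tcp loc 0.1444 0.0006 0.1724 F [ 3.5 -0.8 -1.5] t 8.975
d cm [ 1.59 -0.06 -1.56] yaw -0.03
scene
....................
....................
....................
....................
....................
....................
..........###.......
.........####.......
.........#####......
..........####......
.........x####......
.........x#####.....
........xxx####.....
.......xxxx####.....
.......xxxx#####....
.......xxxxx####....
........xx.........x
.................xxx
................xxx.
...............xxx..
0.85 [[13.3, 13.7], [9.9, 15.9], [7.5, 3.7], [4.0, 5.8]]
0.9 [[15.2, 13.0], [11.8, 15.2], [9.7, 2.8], [6.2, 4.9]]
0.95 [[17.3, 12.4], [13.8, 14.6], [12.0, 2.0], [8.5, 4.2]]
top
........................
........................
........................
........................
........................
.............####.......
.............####.......
.........xxx#####.......
.........xxx#####.......
........xxxx######......
.........xxx######......
............#...##......
............#...##......
............#...#.......
........................
........................
........................
........................
........................
........................
0.85 [[17.7, 9.6], [13.5, 8.6], [19.0, 1.5], [14.7, 0.5]]
0.9 [[16.9, 11.9], [12.7, 10.8], [18.0, 4.0], [13.7, 3.0]]
0.95 [[16.0, 14.2], [11.8, 13.2], [17.0, 6.8], [12.7, 5.7]]
```

Request:
{"method": "send_rows", "body": {"steps": [{"dx": 0.4,"dy": 0,"dz": -0.5,"yaw": 0,"gripper": 0},{"dx": 0.8,"dy": 0,"dz": -0.9,"yaw": 0,"gripper": 0},{"dx": 1.2,"dy": 0,"dz": -1.3,"yaw": 0,"gripper": 0},{"dx": 1.6,"dy": 0,"dz": -1.7,"yaw": 0,"gripper": 0},{"dx": 1.8,"dy": 0,"dz": -1.9,"yaw": 0,"gripper": 0}]}}

```text
clock: 9.7
tcp_pos: [0.5952, -0.0678, 0.1917]
orientation: [0.416, 3.113, 0.0]
contact_force: [3.8, -0.0, -2.9]
grip_width: -0.0
gripper_force: 1.8
```

```bash
python3 -c "
from h import *
angle();go(.13,.182);f=grab('scene');i=f['color'][140:200,200:280,::-1];cv2.imwrite('pics/c6.png',cv2.resize(i,None,fx=8,fy=8,interpolation=cv2.INTER_CUBIC))"
```

```text
stage 0.922 519 clip 0.953 44
tcp loc 0.1266 0.0007 0.1918 F [ 3.8 -1.3 -2.8] t 9.75
d cm [-0.34 -0.07  0.98] yaw -0.03
```

View pics/c6.png

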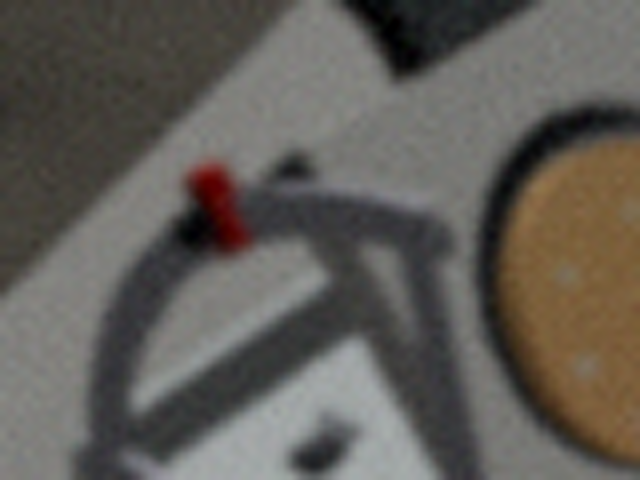

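The pointer shows at about (295,165) and the clip at (220,205). They sit at different depths, so I'll check the pointer with the depth data.

```bash
python3 -c "
from h import *
f=grab('scene');C=cloud(f)-HM
def loc(P): return np.array([P@X,P@Y,P@Z])
for v in range(158,165):
  print(v,[ (u,*(loc(C[v,u])*1000).round(0).astype(int).tolist(),f['color'][v,u].max()) for u in range(234,240)])
t=dict(np.load('top1.npz'));h=t['color'].max(-1);print(h[154:172,226:248])
C=cloud(t)-HM
m=np.zeros_like(h,bool);m[156:170,230:246]=h[156:170,230:246]<60
for v,u in np.argwhere(m)[::3]: print(u,v,(loc(C[v,u])*1000).round(0))
" | cut -c1-400
```

```text
158 [(234, 274, -95, -54, np.uint8(130)), (235, 269, -95, -51, np.uint8(113)), (236, 270, -99, -54, np.uint8(108)), (237, 94, 64, 123, np.uint8(107)), (238, 89, 65, 126, np.uint8(115)), (239, 89, 63, 125, np.uint8(121))]
159 [(234, 269, -91, -52, np.uint8(115)), (235, 267, -92, -52, np.uint8(93)), (236, 95, 65, 121, np.uint8(76)), (237, 94, 64, 121, np.uint8(77)), (238, 88, 66, 125, np.uint8(98)), (239, 88, 64, 123, np.uint8(113))]
160 [(234, 105, 61, 111, np.uint8(89)), (235, 102, 61, 112, np.uint8(63)), (236, 92, 69, 122, np.uint8(41)), (237, 92, 66, 120, np.uint8(49)), (238, 89, 66, 122, np.uint8(73)), (239, 87, 65, 122, np.uint8(102))]
161 [(234, 264, -86, -54, np.uint8(67)), (235, 93, 70, 120, np.uint8(42)), (236, 90, 70, 121, np.uint8(27)), (237, 89, 68, 121, np.uint8(40)), (238, 90, 65, 119, np.uint8(63)), (239, 86, 66, 121, np.uint8(89))]
162 [(234, 92, 74, 120, np.uint8(65)), (235, 91, 72, 120, np.uint8(61)), (236, 90, 71, 119, np.uint8(64)), (237, 88, 69, 119, np.uint8(71)), (238, 88, 67, 118, np.uint8(80)), (239, 87, 65, 118, np.uint8(95))]
163 [(234, 74, 91, 136, np.uint8
[... 1613 characters left out ...]
27 166 114 114  56  58  80 111 153 126 146  95 174 176 176
  176 177 177 177]
 [114  59 101 137 165 121 118 103  90  76  66  98 154 136 113 174 175 177
  176 175 177 177]
 [ 91  82 121 135 144 111 119 119 119 116  96 132 161 115 130 176 175 176
  176 177 177 177]
 [ 81  98 123 156 143 116 117 118 118 116 101 128 153 104 151 176 176 176
  176 177 177 177]
 [ 81 118 125 165 113 117 117 117 118 114 101 139 147  94 174 175 177 176
  176 176 177 177]]
236 160 [151.  82.   6.]
235 161 [148.  84.   4.]
238 161 [150.  76.   6.]
232 162 [141.  88.  22.]
237 162 [147.  78.   4.]
240 162 [149.  71.   4.]
235 163 [143.  82.   5.]
238 163 [146.  76.   2.]
238 164 [143.  75.   5.]
240 165 [142.  70.  -0.]
```

Measured the same way, the pointer is at about 0.91 to 0.93 and the clip at about 0.92. They agree to well inside the 0.08 rad tolerance, so I hold here.

Request:
{"method": "send_rows", "body": {"steps": [{"dx": 0,"dy": 0,"dz": 0,"yaw": 0,"gripper": 0},{"dx": 0,"dy": 0,"dz": 0,"yaw": 0,"gripper": 0},{"dx": 0,"dy": 0,"dz": 0,"yaw": 0,"gripper": 0},{"dx": 0,"dy": 0,"dz": 0,"yaw": 0,"gripper": 0},{"dx": 0,"dy": 0,"dz": 0,"yaw": 0,"gripper": 0}]}}

```text
clock: 10.48
tcp_pos: [0.5955, -0.0678, 0.1914]
orientation: [0.416, 3.113, 0.0]
contact_force: [4.4, -1.3, -1.0]
grip_width: 0.0001
gripper_force: 2.5
```

Request:
{"method": "send_rows", "body": {"steps": [{"dx": 0,"dy": 0,"dz": 0,"yaw": 0,"gripper": 0},{"dx": 0,"dy": 0,"dz": 0,"yaw": 0,"gripper": 0},{"dx": 0,"dy": 0,"dz": 0,"yaw": 0,"gripper": 0},{"dx": 0,"dy": 0,"dz": 0,"yaw": 0,"gripper": 0},{"dx": 0,"dy": 0,"dz": 0,"yaw": 0,"gripper": 0}]}}

```text
clock: 11.1
tcp_pos: [0.5955, -0.0679, 0.1914]
orientation: [0.416, 3.114, 0.0]
contact_force: [4.4, -1.0, -0.3]
grip_width: -0.0003
gripper_force: 2.5
```

Request:
{"method": "send_rows", "body": {"steps": [{"dx": 0,"dy": 0,"dz": 0,"yaw": 0,"gripper": 0},{"dx": 0,"dy": 0,"dz": 0,"yaw": 0,"gripper": 0},{"dx": 0,"dy": 0,"dz": 0,"yaw": 0,"gripper": 0},{"dx": 0,"dy": 0,"dz": 0,"yaw": 0,"gripper": 0},{"dx": 0,"dy": 0,"dz": 0,"yaw": 0,"gripper": 0}]}}

```text
clock: 11.72
tcp_pos: [0.5955, -0.0678, 0.1914]
orientation: [0.416, 3.113, 0.0]
contact_force: [5.1, -1.6, -0.9]
grip_width: 0.0001
gripper_force: 2.5
```

Request:
{"method": "send_rows", "body": {"steps": [{"dx": 0,"dy": 0,"dz": 0,"yaw": 0,"gripper": 0},{"dx": 0,"dy": 0,"dz": 0,"yaw": 0,"gripper": 0},{"dx": 0,"dy": 0,"dz": 0,"yaw": 0,"gripper": 0},{"dx": 0,"dy": 0,"dz": 0,"yaw": 0,"gripper": 0},{"dx": 0,"dy": 0,"dz": 0,"yaw": 0,"gripper": 0}]}}

```text
clock: 12.35
tcp_pos: [0.5955, -0.0679, 0.1914]
orientation: [0.416, 3.113, 0.0]
contact_force: [4.4, -0.7, -1.6]
grip_width: 0.0002
gripper_force: 2.5
```

Request:
{"method": "send_rows", "body": {"steps": [{"dx": 0,"dy": 0,"dz": 0,"yaw": 0,"gripper": 0},{"dx": 0,"dy": 0,"dz": 0,"yaw": 0,"gripper": 0},{"dx": 0,"dy": 0,"dz": 0,"yaw": 0,"gripper": 0},{"dx": 0,"dy": 0,"dz": 0,"yaw": 0,"gripper": 0},{"dx": 0,"dy": 0,"dz": 0,"yaw": 0,"gripper": 0}]}}

```text
clock: 12.98
tcp_pos: [0.5955, -0.0678, 0.1914]
orientation: [0.416, 3.113, 0.0]
contact_force: [5.4, -0.1, -1.2]
grip_width: -0.0003
gripper_force: 2.5
```

```bash
python3 -c "
from h import *
angle();go(.1444,.1724)"
```

```text
stage 0.919 514 clip 0.953 42
tcp loc 0.127 0.0007 0.1914 F [ 5.1 -0.9 -1.2] t 13.025
d cm [-1.74 -0.07  1.9 ] yaw -0.04
```

That was 3.3 s without any movement. To cover uncertainty in the clip reading I'll add a small nudge upward and a second hold.

Request:
{"method": "send_rows", "body": {"steps": [{"dx": 0.2,"dy": 0,"dz": -0.1,"yaw": 0,"gripper": 0},{"dx": 0.3,"dy": 0,"dz": -0.3,"yaw": 0,"gripper": 0},{"dx": 0.3,"dy": 0,"dz": -0.3,"yaw": 0,"gripper": 0},{"dx": 0.3,"dy": 0,"dz": -0.3,"yaw": 0,"gripper": 0},{"dx": 0.3,"dy": 0,"dz": -0.3,"yaw": 0,"gripper": 0}]}}

```text
clock: 13.65
tcp_pos: [0.5924, -0.067, 0.1942]
orientation: [-0.416, -3.114, 0.0]
contact_force: [4.9, -0.9, -1.5]
grip_width: 0.0001
gripper_force: 2.2
```

Request:
{"method": "send_rows", "body": {"steps": [{"dx": 0,"dy": 0,"dz": 0,"yaw": 0,"gripper": 0},{"dx": 0,"dy": 0,"dz": 0,"yaw": 0,"gripper": 0},{"dx": 0,"dy": 0,"dz": 0,"yaw": 0,"gripper": 0},{"dx": 0,"dy": 0,"dz": 0,"yaw": 0,"gripper": 0},{"dx": 0,"dy": 0,"dz": 0,"yaw": 0,"gripper": 0}]}}

```text
clock: 14.28
tcp_pos: [0.5923, -0.067, 0.1942]
orientation: [-0.416, -3.114, -0.0]
contact_force: [4.0, -1.6, -3.2]
grip_width: -0.0
gripper_force: 2.0
```

Request:
{"method": "send_rows", "body": {"steps": [{"dx": 0,"dy": 0,"dz": 0,"yaw": 0,"gripper": 0},{"dx": 0,"dy": 0,"dz": 0,"yaw": 0,"gripper": 0},{"dx": 0,"dy": 0,"dz": 0,"yaw": 0,"gripper": 0},{"dx": 0,"dy": 0,"dz": 0,"yaw": 0,"gripper": 0},{"dx": 0,"dy": 0,"dz": 0,"yaw": 0,"gripper": 0}]}}

```text
clock: 14.9
tcp_pos: [0.5924, -0.0671, 0.1943]
orientation: [-0.417, -3.114, -0.0]
contact_force: [3.9, -0.4, -3.4]
grip_width: -0.0001
gripper_force: 1.9
```

Request:
{"method": "send_rows", "body": {"steps": [{"dx": 0,"dy": 0,"dz": 0,"yaw": 0,"gripper": 0},{"dx": 0,"dy": 0,"dz": 0,"yaw": 0,"gripper": 0},{"dx": 0,"dy": 0,"dz": 0,"yaw": 0,"gripper": 0},{"dx": 0,"dy": 0,"dz": 0,"yaw": 0,"gripper": 0},{"dx": 0,"dy": 0,"dz": 0,"yaw": 0,"gripper": 0}]}}

```text
clock: 15.52
tcp_pos: [0.5925, -0.0671, 0.1943]
orientation: [0.417, 3.114, 0.0]
contact_force: [3.8, -0.2, -3.0]
grip_width: -0.0001
gripper_force: 1.9
```

Request:
{"method": "send_rows", "body": {"steps": [{"dx": 0,"dy": 0,"dz": 0,"yaw": 0,"gripper": 0},{"dx": 0,"dy": 0,"dz": 0,"yaw": 0,"gripper": 0},{"dx": 0,"dy": 0,"dz": 0,"yaw": 0,"gripper": 0},{"dx": 0,"dy": 0,"dz": 0,"yaw": 0,"gripper": 0},{"dx": 0,"dy": 0,"dz": 0,"yaw": 0,"gripper": 0}]}}

```text
clock: 16.15
tcp_pos: [0.5924, -0.0671, 0.1943]
orientation: [-0.416, -3.114, 0.0]
contact_force: [4.0, -1.4, -3.0]
grip_width: -0.0001
gripper_force: 1.9
```

```bash
python3 -c "
from h import *
angle();go(.1444,.1724)"
```

```text
stage 0.943 536 clip 0.954 44
tcp loc 0.1238 0.0006 0.1943 F [ 3.4 -0.9 -2.8] t 16.2
d cm [-2.06 -0.06  2.19] yaw -0.04
```

Request:
{"method": "send_rows", "body": {"steps": [{"dx": -0.7,"dy": 0,"dz": 0.6,"yaw": 0,"gripper": 0},{"dx": -1.5,"dy": 0,"dz": 1.3,"yaw": 0,"gripper": 0},{"dx": -2.2,"dy": 0,"dz": 2.0,"yaw": 0,"gripper": 0},{"dx": -2.9,"dy": 0,"dz": 2.7,"yaw": 0,"gripper": 0},{"dx": -3.5,"dy": 0,"dz": 3.5,"yaw": 0,"gripper": 0}]}}

```text
clock: 16.82
tcp_pos: [0.6266, -0.0763, 0.1586]
orientation: [-0.416, -3.113, -0.0]
contact_force: [1.9, 0.4, -0.5]
grip_width: -0.0001
gripper_force: 0.9
```

```bash
python3 -c "
from h import *
angle();go(.1815,.1203)"
```

```text
stage 0.66 537 clip 0.952 45
tcp loc 0.1597 0.0007 0.1579 F [ 4.6 -0.6  0.4] t 16.875
d cm [-2.18 -0.06  3.76] yaw -0.03
```

Next I lower it to its rest and ease away outward.

Request:
{"method": "send_rows", "body": {"steps": [{"dx": -0.6,"dy": 0,"dz": 0.8,"yaw": 0,"gripper": 0},{"dx": -1.1,"dy": 0,"dz": 1.6,"yaw": 0,"gripper": 0},{"dx": -1.6,"dy": 0,"dz": 2.5,"yaw": 0,"gripper": 0},{"dx": -2.1,"dy": 0,"dz": 3.5,"yaw": 0,"gripper": 0},{"dx": -2.5,"dy": 0,"dz": 4.0,"yaw": 0,"gripper": 0}]}}

```text
clock: 17.5
tcp_pos: [0.65, -0.0828, 0.1182]
orientation: [-0.416, -3.112, 0.0]
contact_force: [0.6, 0.7, -0.6]
grip_width: -0.0001
gripper_force: 0.0
```

Request:
{"method": "send_rows", "body": {"steps": [{"dx": -0.5,"dy": 0,"dz": 0,"yaw": 0,"gripper": 0},{"dx": -1.2,"dy": 0,"dz": 0,"yaw": 0,"gripper": 0},{"dx": -2.5,"dy": 0,"dz": 0,"yaw": 0,"gripper": 0},{"dx": -4,"dy": 0,"dz": 0,"yaw": 0,"gripper": 0},{"dx": -5,"dy": 0,"dz": 0,"yaw": 0,"gripper": 0}]}}

```text
clock: 18.12
tcp_pos: [0.6999, -0.0963, 0.1196]
orientation: [0.416, 3.113, -0.0]
contact_force: [0.2, 0.6, -0.3]
grip_width: -0.0001
gripper_force: 0.0
```

Request:
{"method": "send_rows", "body": {"steps": [{"dx": 0,"dy": 0,"dz": -3,"yaw": 0,"gripper": 0},{"dx": 0,"dy": 0,"dz": -7,"yaw": 0,"gripper": 0},{"dx": 0,"dy": 0,"dz": -11,"yaw": 0,"gripper": 0},{"dx": 0,"dy": 0,"dz": -14,"yaw": 0,"gripper": 0},{"dx": 0,"dy": 0,"dz": -14,"yaw": 0,"gripper": 0}]}}

```text
clock: 18.75
tcp_pos: [0.7003, -0.0966, 0.2626]
orientation: [0.416, 3.108, 0.0]
contact_force: [-1.0, -0.9, -0.4]
grip_width: 0.0001
gripper_force: 0.0
```

Request:
{"method": "send_rows", "body": {"steps": [{"dx": 0,"dy": 0,"dz": 0,"yaw": 0,"gripper": 0},{"dx": 0,"dy": 0,"dz": 0,"yaw": 0,"gripper": 0},{"dx": 0,"dy": 0,"dz": 0,"yaw": 0,"gripper": 0},{"dx": 0,"dy": 0,"dz": 0,"yaw": 0,"gripper": 0},{"dx": 0,"dy": 0,"dz": 0,"yaw": 0,"gripper": 0}]}}

```text
clock: 19.38
tcp_pos: [0.6986, -0.096, 0.2591]
orientation: [-0.416, -3.114, 0.0]
contact_force: [-0.5, -0.6, -0.3]
grip_width: -0.0
gripper_force: 0.0
```

```bash
python3 -c "
from h import *
angle();go(.18,.12);grab('scene','s9.png')"
```

```text
stage 0.435 530 clip 0.952 41
tcp loc 0.2338 0.0006 0.2592 F [ 0.4 -0.2  0.3] t 19.425
d cm [ 5.38 -0.06 13.92] yaw -0.04
```

View pics/s9.png

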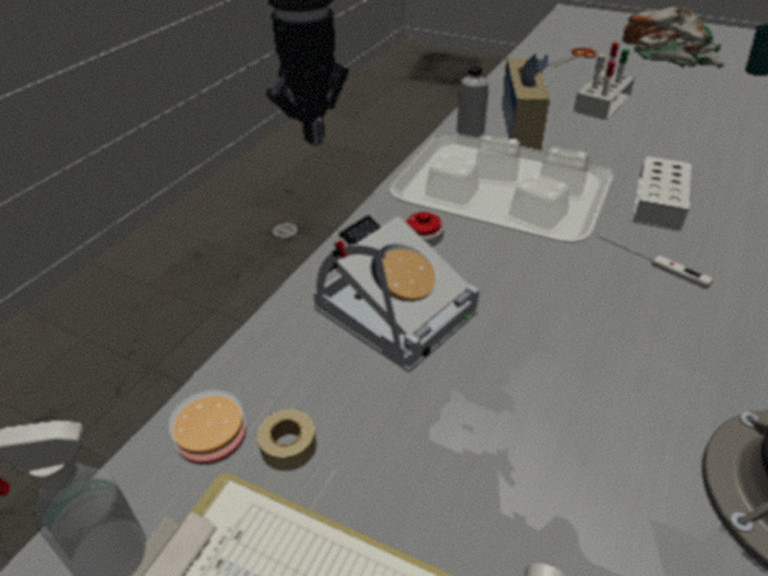

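The stage is resting on its spring at about 0.42, with the dish seated at (407,273). The hand is clear and the timer and roll haven't moved, so I'm handing in.

```bash
python3 -c "
from h import *
print(workorder.hand_in())"
```

```text
the job is handed in; nothing more can be done
None
```

The job is handed in, but the hand-in returned no verdict: the catch was freed, the stage was held still at the red clip for over 3 s by my measurements, then eased down to rest on its spring at about 0.42 rad with the dish seated and the hand clear.

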